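# Snap the right neck-paper roll into its dispenser

## Robot

A 6-joint arm with a two-finger parallel gripper is mounted at the origin on the work surface. World frame = base frame: x ahead of the robot, y to its left, z up, the work surface at z = 0. Lengths are in m, angles in rad, forces in N, time in s.
With the tool pointing down it reaches from about 0.375 to 0.75 m from the base axis. Payload 9 kg.
Tool frame: the origin (TCP) lies on the centre line of the jaws, within the pads' length; the fingertips stand 17 mm ahead of it and the grasp point (between the pads) lies 2 mm behind it; z points along the fingers, y is the line along which they close (so a half turn about z gives the same grasp; the last joint's range is limited). The gripper opens to 85 mm and grips with 20 to 120 N. Pads are 22 mm wide; open, the fingers measure 114 mm over their backs; the gripper's body (76 mm by 85 mm) begins 54 mm behind the grasp point. The pads swing forward as they close: fully open they stand 13 mm farther back than shut.
Start: joints at [-1.508, 0.104, 0.097, 1.564, 0, 1.353], TCP at [0.166, -0.577, 0.248] pointing down, gripper open.
Joint ranges: [-2.99, 2.99], [-0.84, 1.86], [-1.1, 1.16], [-1.84, 2.11], [-1.51, 1.56], [-3.14, 3.14]. Speed limits (rad/s): [2.22, 2.22, 2.57, 3.14, 3.14, 3.14].

## Interface

Orientations are given as [roll, pitch, yaw] about the fixed x, y, z axes, in that order (R = Rz(yaw) Ry(pitch) Rx(roll)).
In Python, from bench import manip gives the robot as it stands. The module is installed in compiled form; this text tells all that it offers.
- The arm moves only by the shell command python3 -m pendant 'ROWS' [FORCE]. ROWS is JSON, a list of rows, each a list of 7 numbers: the shift along the tool's x, y, z in units of 40 mm (1.0 is 40 mm), then the turn, a rotation vector about the tool's x, y, z in units of 5 degrees (1.0 is 5 degrees), then the finger opening in mm, from 0 to 85.4. A call has 1 to 5 rows; each row is the pose to reach, as a shift and turn from the pose commanded when the call began, along the tool's axes at that moment; what a row does not reach only later rows make up. A row lasts 1/12 s, in which the tool goes at most 41.7 mm and 7.16 degrees, less where a joint would pass 70% of its speed; a pose out of reach is approached as far as the arm can. A call with a gripper value outside its range is refused whole. The fingers move at their own pace and stop on an object; FORCE is the grip in N (left out, the last holds). Time passes only in rows, so rows that repeat a pose let the fingers close. It gives the time, the measured TCP pose, the force, the opening and the grip force at its end, in the units of the state.
- manip.observe(): the state, without advancing time (a new reading comes with each control period).
- manip.capture(name): name is "scene" or "top"; returns the picture (420x560x3 uint8, red, green, blue); there is no depth.
- manip.calibration(name): a dict with "fx", "fy", "cx", "cy" (pixels), "R" (3x3) and "t" (3): a world point X has camera coordinates R X + t. Camera axes: x right, y down, z forward; pixel columns grow to the right and rows downward; lengths in m; the calibration is good to about 2 mm. A picture is of the moment at which its call begins. calibration takes no time and is no camera call.
- manip.hand_in(): hands the job in; it is judged then, once.
The state is a dict: "clock": time; "joint_positions": joint angles; "qd": joint speeds; "joint_efforts": joint torques, N m; "tcp_pos": TCP position; "ee_rot": TCP orientation; "force": force on the tool from outside, world axes, zero at the start; "ft_torque": the same for the moment, N m; "width": opening from 0.0 (shut) to 1.0 (fully open); "gripper_force": force on a finger pad.
Only numpy, scipy, OpenCV 4.12 (cv2) and the standard library are available. Lean on these libraries where they do the work, as an engineer would, in place of code of your own. Each camera call takes 0.05 s, during which the arm holds its last target. There are 200 camera calls.

## Task

Two neck-paper rolls on sprung spindles wait in the wooden stand: take the one with the longer spindle, lay it across the slots of the dispenser's two end brackets so that it hangs on the ramps, and let go of it. Then press the roll down until both sprung pins have snapped out into their cups, and leave it there. Leave the shorter roll in its berth and do not disturb the canister, clipper, brush and dish.

Things in the scene. Friction and masses are not known exactly. Their poses are not given: they have to be found in the camera images.
- long_roll: Refill with the LONG spindle, 0.11-0.23 kg: solid tight paper roll, 54 mm diameter, 64 mm wide, fixed on a white tube 16 mm thick that reaches 58 mm either way; from each tube end stands a sprung steel pin (10 mm thick, round tip), tips 166 mm apart. Own y axis along the spindle, origin in the roll's middle on the axis; both ends alike. Starts in a berth of the stand, axis level, 45 mm above the table.
- short_roll: Look-alike refill with the SHORT spindle, in the other berth: same roll and tube, but pin tips only 138 mm apart, too short to reach between the cups. Origin in the roll's middle on the spindle axis, y along the spindle.
- stand: Fixed wooden stand, base 200 x 140 x 10 mm (x by y), origin under its middle, on the table. Two berths at x = +55 and -55 mm of its frame, each two slotted posts (12 mm thick, 49 mm high) at y = +45 and -45 mm holding the white tube of a refill along the stand's y. Which refill is in which berth varies; they lift straight up.
- dispenser: Fixed roll dispenser: white base 110 x 200 x 12 mm (x by y), origin under its middle on the table; at each y end an aluminium bracket 120 mm high with an upright slot, 14 mm wide, flared to 35 mm at its top, open upwards and to the middle. 136 mm free room between brackets. Slot end wall: a ramp, from 92 mm off the middle at height 105 to 75 mm at height 68 (throat), below it the cup.
- cups_mid (a point): Midway between the two cups, on the cup axis, 60 mm above the table, y from cup to cup: where the roll's middle ends up. A long spindle laid in the slots hangs on the ramps, perhaps tilted a little, axis 80 to 87 mm above the table; pressed down at its middle with 6 to 12 N in all, its pins are squeezed in, pass the throat at axis height about 66 mm, spring out beneath it and drop into the cups.
- cup_a (a point): Centre of the end wall of the cup at the dispenser's +y end: 81 mm from cups_mid, 60 mm above the table. The cup is a pocket under the throat, overhung by 6 mm; its bottom carries the pin.
- cup_b (a point): The same at the dispenser's -y end.
- long_roll_tip_a (a point): Outer tip of the sprung pin at the long refill's +y end, on the spindle axis. The pin slides into the tube by up to 12 mm: 2.4 N to start it, then 400 N/m more; it comes out again by itself.
- long_roll_tip_b (a point): The same at the long refill's -y end.
- canister: Clear glass canister with steel knob lid, 98 mm diameter, 132 mm high, loose, bystander; origin under its middle.
- clipper: White hair clipper lying flat, about 170 x 48 x 35 mm (long in its x), loose, bystander; origin under its middle.
- neck_brush: Neck brush with steel handle and black bristles lying flat, 165 x 56 x 22 mm (long in its x, -90 to +75 mm), loose, bystander; origin on its underside.
- dish: Round white ceramic dish with empty guard clips, 90 mm diameter, 28 mm high, loose, bystander; origin under its middle.
There are look-alikes about, which are no part of the job. Leave any blue or turquoise look-alike of the long_roll alone. There is more than one size of the dispenser; the job needs the larger.

How it is judged:
By the outcome, as a careful person would: the job done as asked, in the order asked, and still so for the second after the job is handed in, with the robot touching nothing.
It also fails if it takes over 43 s, if anything falls off the work surface, if the arm or the gripper's body presses on something with over 40 N, if the wrist force passes 120 N, or if a joint passes its speed limit or range.

## Working session

There is one attempt and no reset: what is moved stays moved. The work goes in short steps, Python scripts to look and compute and a shell command to move; the robot and the scene stay as the last step left them, time stands still between calls to the robot, and variables do not carry over. Pictures are saved under pics/ and viewed, at most 11 in all, crops included, and the job is handed in when it is done.

```bash
mkdir -p pics
cat > h.py <<'E'
import numpy as np,cv2
from bench import manip
def cap(n,f):
    im=manip.capture(n); cv2.imwrite(f,cv2.cvtColor(im,cv2.COLOR_RGB2BGR)); return im
def ray(n,u,v,z):
    c=manip.calibration(n);R=np.array(c["R"]);t=np.array(c["t"])
    o=-R.T@t; d=R.T@np.array([(u-c["cx"])/c["fx"],(v-c["cy"])/c["fy"],1])
    return o+d*(z-o[2])/d[2]
def proj(n,X):
    c=manip.calibration(n);p=np.array(c["R"])@np.array(X)+np.array(c["t"])
    return np.array([c["fx"]*p[0]/p[2]+c["cx"],c["fy"]*p[1]/p[2]+c["cy"]])
E
python3 - <<'E'
from h import *
cap("scene","pics/s0.png");cap("top","pics/t0.png")
print(manip.observe())
for n in("scene","top"):
    c=manip.calibration(n);print(n,-np.array(c["R"]).T@np.array(c["t"]),c["fx"])
E
```

```text
{'clock': 0.1, 'joint_positions': array([-1.50767931e+00,  1.04626792e-01,  9.65533000e-02,  1.56391124e+00,
        1.75882235e-05,  1.35311179e+00]), 'qd': array([-2.19800289e-03, -1.08593323e-03,  1.38520728e-03, -2.91531667e-04,
       -1.39245659e-05,  7.88948419e-04]), 'joint_efforts': array([ 5.62265093e-03, -5.58208501e+01,  5.04718745e+01,  1.31049266e-02,
       -3.02618109e-04, -4.51781716e-06]), 'tcp_pos': array([ 0.16628054, -0.57620821,  0.24761102]), 'ee_rot': array([-3.14043610e+00, -2.73831399e-04,  2.80801383e-01]), 'force': array([ 0.70362495, -0.22864758,  0.20494369]), 'ft_torque': array([-0.00745702, -0.03789445, -0.00384533]), 'gripper_force': 0.0, 'width': 1.0043745976179388}
scene [1.15897694 0.22816469 0.94696885] 415.427450150753
top [0.34363542 0.06525129 1.25334093] 538.3805902769859
```

View pics/s0.png

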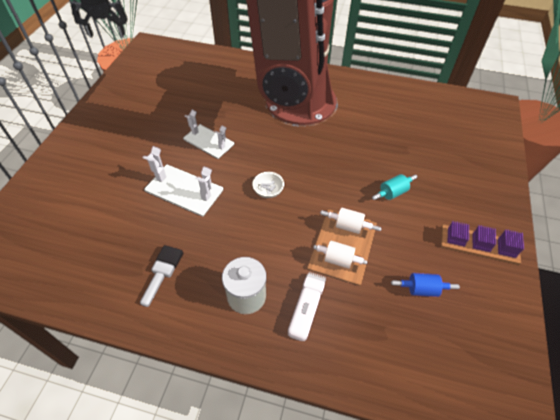

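View pics/t0.png

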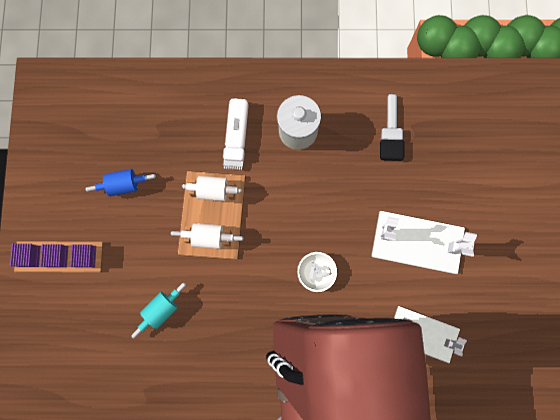

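The candidate long rolls are the white one at top (207,236), spindle about 70 px, and the white one at (211,188), about 56 px. The blue (120,183) and turquoise (157,311) ones are look-alikes. The first fits as the longer. The larger dispenser is the one at (420,242). I'll confirm this with an enlarged crop and measurements.

Run:
```python
from h import *
t=cv2.imread("pics/t0.png")
a=cv2.resize(t[165:265,160:260],None,fx=5,fy=5,interpolation=cv2.INTER_CUBIC)
b=cv2.resize(t[200:285,365:485],None,fx=5,fy=5,interpolation=cv2.INTER_CUBIC)
b=cv2.resize(b,(400,283));a=cv2.resize(a,(400,400))
o=np.zeros((400,800,3),np.uint8);o[:,:400]=a;o[:283,400:]=b
cv2.imwrite("pics/c1.png",o)
P=lambda u,v,z:ray("top",u,v,z).round(4)
print("long",P(172,233.5,.045),P(242,239,.045),"short",P(184,186.5,.045),P(240,190.5,.045))
g=cv2.cvtColor(t,cv2.COLOR_BGR2HSV)
for nm,m in(("white",((g[...,1]<60)&(g[...,2]>190)).astype(np.uint8)),("wood",cv2.inRange(g,(5,90,130),(20,255,255)))):
  m[:, :]=m
  for c in cv2.findContours(m,cv2.RETR_EXTERNAL,cv2.CHAIN_APPROX_NONE)[0]:
    if cv2.contourArea(c)>150 and c[:,0,1].min()>70: print(nm,cv2.contourArea(c),[np.round(x,1) for x in cv2.minAreaRect(c)])
```

```text
long [0.5013 0.3286 0.045 ] [0.4895 0.1696 0.045 ] short [0.6104 0.3054 0.045 ] [0.6015 0.1763 0.045 ]
white 1230.0 [array([423.5, 333.8]), array([68.1, 34.7]), np.float64(21.3)]
white 1196.5 [array([316.5, 271.5]), array([39., 39.]), np.float64(90.0)]
white 693.5 [array([195.2, 234.4]), array([48.6, 23.4]), np.float64(4.4)]
white 4182.0 [array([424.1, 243.2]), array([100.6,  47.1]), np.float64(11.3)]
white 653.5 [array([203.2, 187. ]), array([42.5, 22.6]), np.float64(3.6)]
white 1120.0 [array([234.4, 133.2]), array([19.9, 70.4]), np.float64(4.4)]
white 1350.0 [array([298.5, 116. ]), array([41.7, 41.7]), np.float64(45.0)]
white 406.5 [array([391.5, 116. ]), array([19., 44.]), np.float64(0.0)]
wood 214.5 [array([206. , 414.4]), array([85.9,  5.7]), np.float64(2.5)]
wood 341.5 [array([204. , 380.5]), array([  7., 142.]), np.float64(90.0)]
wood 214.0 [array([206.5, 373. ]), array([  4., 117.]), np.float64(90.0)]
wood 2408.5 [array([135., 354.]), array([270.1,  23.4]), np.float64(0.3)]
wood 174.5 [array([200. , 330.5]), array([ 7., 84.]), np.float64(90.0)]
wood 2853.0 [array([ 88.5, 298.
[... 465 characters left out ...]
, 313.]), np.float64(90.0)]
wood 13103.0 [array([279. , 190.7]), array([ 77.1, 561. ]), np.float64(83.7)]
wood 1283.0 [array([ 78.4, 172.2]), array([146.3,  33.1]), np.float64(2.1)]
wood 249.5 [array([470.5, 146. ]), array([  6., 101.]), np.float64(90.0)]
wood 172.0 [array([191.1, 146.5]), array([ 6.8, 66. ]), np.float64(87.8)]
wood 201.5 [array([187.5, 116.6]), array([ 5.5, 75. ]), np.float64(88.3)]
wood 230.0 [array([465., 119.]), array([122.,  12.]), np.float64(0.0)]
wood 159.0 [array([459. , 110.6]), array([110. ,   3.4]), np.float64(1.0)]
wood 1682.5 [array([432.5,  95.3]), array([253. ,  19.1]), np.float64(0.4)]
wood 1852.5 [array([120. ,  94.5]), array([ 19., 214.]), np.float64(90.0)]
```

View pics/c1.png

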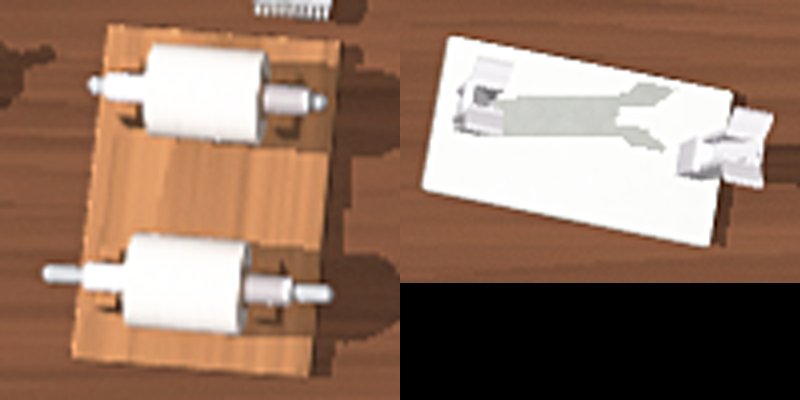

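The crop confirms it: the lower white roll in the top view has the long pins (tips 171,233 and 243,238.5). The dispenser base corners are at about (380,211), (465,228), (458,274) and (372,256).

Run:
```python
from h import *
P=lambda u,v,z:ray("top",u,v,z)
a,b=P(170.8,233,.045),P(243.2,238.5,.045)
print("long",(a+b)/2,np.linalg.norm(a-b),"ang",np.degrees(np.arctan2(*(a-b)[[1,0]])))
C=[P(*p,.012) for p in((380,210.8),(464.9,227.6),(458.3,273.8),(371.9,256.4))]
m=sum(C)/4; print("disp",m,[np.linalg.norm(C[i]-C[i-1]).round(4) for i in range(4)])
d=C[0]+C[3]-C[1]-C[2]; th=np.arctan2(d[1],d[0]); print("ydir ang",np.degrees(th))
u=d/np.linalg.norm(d)
s=cv2.imread("pics/s0.png")
def mk(im,n,X,c):
    p=proj(n,X); cv2.circle(im,tuple(int(round(v*4)) for v in p-off),4,c,-1)
tops=[];
off=np.array([130,130]);A=cv2.resize(s[130:230,130:230],None,fx=4,fy=4,interpolation=cv2.INTER_CUBIC)
for k in(1,-1):
  for r in (.068,.092): mk(A,"scene",[*(m+k*r*u)[:2],.12],(0,0,255))
for c in C: mk(A,"scene",c,(255,0,0))
off=np.array([290,195]);B=cv2.resize(s[195:295,290:390],None,fx=4,fy=4,interpolation=cv2.INTER_CUBIC)
for x in(a,b,(a+b)/2): mk(B,"scene",x,(0,0,255))
cv2.imwrite("pics/c2.png",np.hstack([A,B]))
```

```text
long [0.49655442 0.24913996 0.045     ] 0.1649144705089659 ang 85.90606960402032
disp [ 0.48855766 -0.23632063  0.012     ] [np.float64(0.1088), np.float64(0.1994), np.float64(0.1087), np.float64(0.2001)]
ydir ang 78.80569834137204
```

View pics/c2.png

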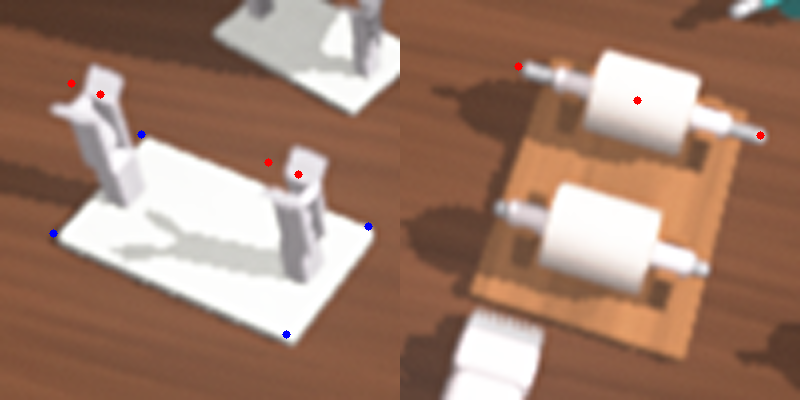

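Sizes check out (165 mm spindle, 109x200 base, both views agree within about 3 mm). Next I plan the approach.

```bash
cat > plan.py <<'E'
from h import *
from scipy.spatial.transform import Rotation as Ro
def plan(way,start=None):
    o=manip.observe()
    p=np.array(o["tcp_pos"]) if start is None else np.array(start[:3])
    r=Ro.from_euler("xyz",o["ee_rot"] if start is None else [np.pi,0,start[3]])
    for x,y,z,yaw in way:   # one call per waypoint: final row
        q=Ro.from_euler("xyz",[np.pi,0,yaw]); d=r.inv().apply(np.array([x,y,z])-p)
        print("shift",(d/.04).round(2),"turn",(np.degrees((r.inv()*q).as_rotvec())/5).round(2),"rows>=",(max(np.linalg.norm(d)/.0417,np.degrees((r.inv()*q).magnitude())/7.16)).round(1))
        p,r=np.array([x,y,z]),q
E
python3 - <<'E'
from plan import *
plan([(.28,-.46,.25,.78),(.40,-.34,.25,1.28),(.49,-.17,.25,1.499),(.53,.03,.25,1.499),(.4966,.2,.18,1.499),(.4966,.2491,.12,1.499)])
E
```

```text
shift [ 3.54 -2.   -0.06] turn [-0.01 -0.01 -5.72] rows>= 4.0
shift [ 4.24 -0.02 -0.  ] turn [ 0.    0.   -5.73] rows>= 4.1
shift [4.72 0.94 0.  ] turn [ 0.    0.   -2.51] rows>= 4.6
shift [5.06 0.64 0.  ] turn [0. 0. 0.] rows>= 4.9
shift [ 4.18 -1.14  1.75] turn [0. 0. 0.] rows>= 4.5
shift [ 1.22 -0.09  1.5 ] turn [0. 0. 0.] rows>= 1.9
```

```bash
python3 -m pendant '[[0.7,-0.4,0,0,0,-1.1,85],[1.4,-0.8,0,0,0,-2.3,85],[2.1,-1.2,0,0,0,-3.4,85],[2.8,-1.6,0,0,0,-4.6,85],[3.5,-2.0,0,0,0,-5.7,85]]' 40
python3 -m pendant '[[0.85,0,0,0,0,-1.15,85],[1.7,0,0,0,0,-2.3,85],[2.55,0,0,0,0,-3.45,85],[3.4,0,0,0,0,-4.6,85],[4.25,0,0,0,0,-5.75,85]]'
python3 -m pendant '[[0.94,0.2,0,0,0,-0.5,85],[1.9,0.4,0,0,0,-1,85],[2.8,0.6,0,0,0,-1.5,85],[3.8,0.75,0,0,0,-2,85],[4.7,0.95,0,0,0,-2.5,85]]'
python3 -m pendant '[[1,0.1,0,0,0,0,85],[2,0.25,0,0,0,0,85],[3,0.4,0,0,0,0,85],[4,0.5,0,0,0,0,85],[5,0.6,0,0,0,0,85]]'
python3 - <<'E'
from plan import *
plan([(.4966,.22,.16,1.499),(.4966,.2491,.12,1.499)])
E
```

```text
clock: 0.52
tcp_pos: [0.2794, -0.4595, 0.2479]
ee_rot: [-3.141, -0.0, 0.783]
force: [0.0, -0.8, 0.4]
width: 0.996
gripper_force: 0.0
clock: 0.93
tcp_pos: [0.4006, -0.34, 0.2481]
ee_rot: [-3.141, -0.0, 1.285]
force: [0.7, -0.6, -0.2]
width: 0.995
gripper_force: 0.0
clock: 1.35
tcp_pos: [0.4904, -0.17, 0.2481]
ee_rot: [-3.141, -0.0, 1.5]
force: [1.8, -1.1, -0.8]
width: 0.989
gripper_force: 0.0
clock: 1.77
tcp_pos: [0.5283, 0.0275, 0.248]
ee_rot: [-3.141, 0.0, 1.498]
force: [1.0, -0.5, -0.3]
width: 0.999
gripper_force: 0.0
shift [ 4.74 -1.14  2.2 ] turn [-0.    0.   -0.01] rows>= 5.1
shift [ 0.73 -0.05  1.  ] turn [0. 0. 0.] rows>= 1.2
```

```bash
python3 -m pendant '[[0.95,-0.2,0.3,0,0,0,85],[1.9,-0.45,0.7,0,0,0,85],[2.85,-0.7,1.2,0,0,0,85],[3.8,-0.9,1.7,0,0,0,85],[4.7,-1.14,2.2,0,0,0,85]]'
python3 -m pendant '[[0.37,0,0.5,0,0,0,85],[0.73,-0.05,1.0,0,0,0,85],[0.73,-0.05,1.0,0,0,0,85]]'
python3 - <<'E'
from plan import *
plan([(.4966,.2491,.043,1.499)])
cap("scene","pics/s1.png")
E
```

```text
clock: 2.18
tcp_pos: [0.4969, 0.213, 0.1621]
ee_rot: [3.141, 0.0, 1.498]
force: [0.9, 0.3, -0.3]
width: 0.994
gripper_force: 0.0
clock: 2.43
tcp_pos: [0.4946, 0.2422, 0.1183]
ee_rot: [-3.135, 0.001, 1.501]
force: [-0.1, -0.1, -0.2]
width: 0.994
gripper_force: 0.0
shift [0.18 0.05 1.88] turn [-0.07  0.02  0.02] rows>= 1.8
```

View pics/s1.png

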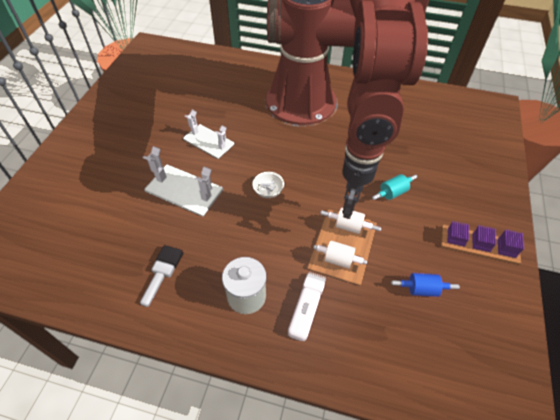

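The gripper is over the long roll at (350,221). Descend and grasp.

```bash
python3 -m pendant '[[0.1,0.02,0.5,0,0,0,85],[0.18,0.05,1.0,0,0,0,85],[0.18,0.05,1.5,0,0,0,85],[0.18,0.05,1.88,0,0,0,85],[0.18,0.05,1.88,0,0,0,85]]'
python3 -m pendant '[[0,0,0,0,0,0,85],[0,0,0,0,0,0,60],[0,0,0,0,0,0,45],[0,0,0,0,0,0,45],[0,0,0,0,0,0,45]]' 40
python3 -m pendant '[[0,0,0,0,0,0,45],[0,0,0,0,0,0,45],[0,0,0,0,0,0,45],[0,0,0,0,0,0,45]]' 40
```

```text
clock: 2.9
tcp_pos: [0.4989, 0.2461, 0.0457]
ee_rot: [-3.138, 0.001, 1.497]
force: [-0.8, -0.7, -0.4]
width: 0.992
gripper_force: 0.0
clock: 3.32
tcp_pos: [0.4977, 0.2477, 0.0485]
ee_rot: [-3.137, 0.0, 1.499]
force: [-15.7, -0.3, 9.0]
width: 0.617
gripper_force: 40.5
clock: 3.65
tcp_pos: [0.4977, 0.2477, 0.0485]
ee_rot: [-3.137, 0.0, 1.499]
force: [-15.8, 0.4, 9.4]
width: 0.618
gripper_force: 40.5
```

```bash
python3 -m pendant '[[0,0,-0.3,0,0,0,45],[0,0,-0.7,0,0,0,45],[0,0,-1.2,0,0,0,45],[0,0,-1.8,0,0,0,45],[0,0,-2.4,0,0,0,45]]' 50
python3 -m pendant '[[0,0,-0.6,0,0,0,45],[0,0,-1.2,0,0,0,45],[0,0,-1.2,0,0,0,45]]'
python3 - <<'E'
from plan import *
im=cap("scene","pics/s2.png")
cv2.imwrite("pics/c3.png",cv2.resize(im[120:270,270:420,::-1],None,fx=4,fy=4,interpolation=cv2.INTER_CUBIC))
print(manip.observe()["tcp_pos"],proj("scene",manip.observe()["tcp_pos"]))
E
```

```text
clock: 4.07
tcp_pos: [0.5002, 0.2474, 0.1457]
ee_rot: [3.141, -0.0, 1.498]
force: [0.4, -0.2, -2.4]
width: 0.611
gripper_force: 53.8
clock: 4.32
tcp_pos: [0.5027, 0.248, 0.1984]
ee_rot: [3.133, -0.002, 1.498]
force: [-0.0, 1.2, -1.6]
width: 0.615
gripper_force: 54.2
[0.50205941 0.24784292 0.19575529] [357.64290759 185.12002119]
```

View pics/c3.png

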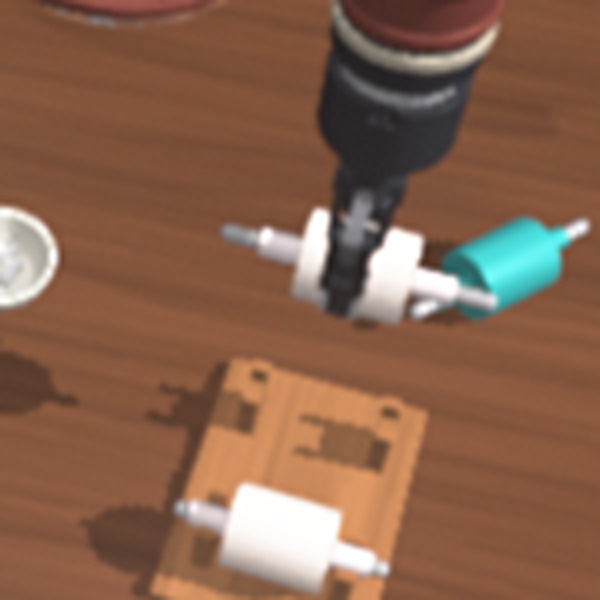

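The long roll is in the hand, level, with tips at about (325.5,178) and (394.2,195.2) in the scene view. The short roll stayed in its berth. Next I work out the in-hand offset and plan to the dispenser.

Run:
```python
from plan import *
z=.1957-.0035
for (l,r) in (((325.5,178),(394.2,195.2)),):
  a,b=ray("scene",*r,z),ray("scene",*l,z); print((a+b)/2,np.linalg.norm(a-b),np.arctan2(*(a-b)[[1,0]]))
# bias check of scene view: start berth tips measured vs top, at height .045
l,r=np.array([518+6,66+2])/4+[290,195],np.array([764,137])/4+[290-100,195]
a,b=ray("scene",*r,.045),ray("scene",*l,.045);print("berth via scene",(a+b)/2-np.array([100,0,0])*0,np.linalg.norm(a-b))
plan([(.53,.06,.2,1.45),(.53,-.13,.2,1.375),(.4886,-.2363,.18,1.375),(.4886,-.2363,.14,1.375)])
```

```text
[0.50199475 0.25247508 0.1922    ] 0.1651116244897719 1.521141037912164
berth via scene [0.46031975 0.38301735 0.045     ] 0.12989429661439417
shift [-4.63  1.04 -0.11] turn [ 0.07 -0.02  0.55] rows>= 4.6
shift [-4.72  0.57  0.  ] turn [ 0.   -0.    0.86] rows>= 4.6
shift [-2.81 -0.5   0.5 ] turn [0. 0. 0.] rows>= 2.8
shift [ 0. -0.  1.] turn [0. 0. 0.] rows>= 1.0
```

```bash
python3 -m pendant '[[-0.8,0.2,0,0,0,0.1,45],[-1.7,0.4,0,0,0,0.2,45],[-2.7,0.6,0,0,0,0.3,45],[-3.7,0.8,0,0,0,0.4,45],[-4.6,1.0,0,0,0,0.55,45]]'
python3 -m pendant '[[-0.95,0.1,0,0,0,0.2,45],[-1.9,0.2,0,0,0,0.4,45],[-2.8,0.35,0,0,0,0.6,45],[-3.8,0.45,0,0,0,0.8,45],[-4.7,0.55,0,0,0,0.95,45]]'
python3 -m pendant '[[-0.8,-0.1,0,0,0,0,45],[-1.6,-0.3,0.2,0,0,0,45],[-2.3,-0.4,0.4,0,0,0,45],[-2.75,-0.5,0.5,0,0,0,45],[-2.75,-0.5,0.5,0,0,0,45]]'
python3 -m pendant '[[0,0,0,0,0,0,45],[0,0,0,0,0,0,45],[0,0,0,0,0,0,45]]'
python3 - <<'E'
from plan import *
plan([(.4883,-.2378,.14,1.365)])
print(manip.observe()["tcp_pos"],manip.observe()["ee_rot"])
im=cap("scene","pics/s3.png");t=cap("top","pics/t3.png")
r=lambda a:cv2.resize(a,(400,400),interpolation=cv2.INTER_CUBIC)
cv2.imwrite("pics/c4.png",np.hstack([r(im[115:215,130:230,::-1]),r(t[185:305,365:485,::-1])]))
E
```

```text
clock: 4.78
tcp_pos: [0.5263, 0.059, 0.1911]
ee_rot: [-3.141, 0.0, 1.45]
force: [1.3, -0.8, -2.1]
width: 0.612
gripper_force: 54.0
clock: 5.2
tcp_pos: [0.5252, -0.1303, 0.1911]
ee_rot: [-3.141, 0.0, 1.366]
force: [0.6, -0.7, -2.1]
width: 0.61
gripper_force: 54.0
clock: 5.62
tcp_pos: [0.4821, -0.2345, 0.1698]
ee_rot: [-3.139, -0.0, 1.364]
force: [0.6, 0.7, -3.4]
width: 0.612
gripper_force: 54.0
clock: 5.87
tcp_pos: [0.4845, -0.2311, 0.1719]
ee_rot: [3.141, -0.0, 1.368]
force: [0.2, 0.3, -2.1]
width: 0.61
gripper_force: 54.0
shift [-0.15  0.13  0.8 ] turn [ 0.   -0.    0.04] rows>= 0.8
[ 0.48445868 -0.23107646  0.17189396] [ 3.14148079e+00 -5.02473966e-05  1.36829958e+00]
```

View pics/c4.png

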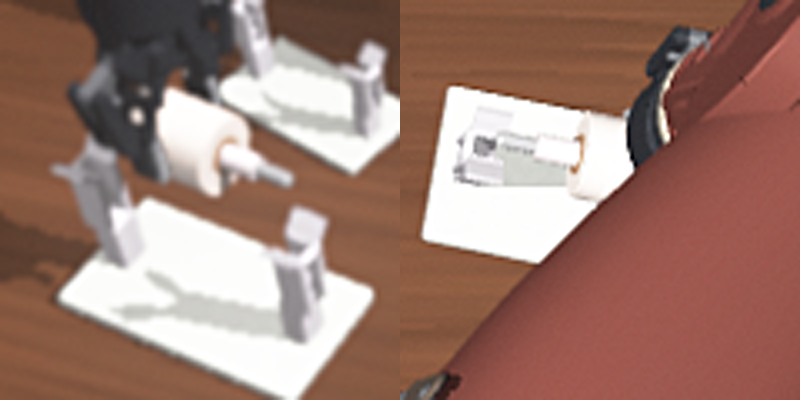

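In the scene the right tip is at (203.2,160). In the top view the same tip is near (394.4,228.5). I check it by triangulating from both views.

Run:
```python
from plan import *
th=1.3682;u=np.array([np.cos(th),np.sin(th),0]);tcp=np.array([.48446,-.23108,.1719])
def M(n):
    c=manip.calibration(n);return np.array([[c["fx"],0,c["cx"]],[0,c["fy"],c["cy"]],[0,0,1]])@np.c_[np.array(c["R"]),np.array(c["t"])]
X=cv2.triangulatePoints(M("scene"),M("top"),np.array([[203.2],[160.]]),np.array([[394.4],[228.5]]));X=(X[:3]/X[3]).ravel()
print("tip",X,"minus tcp along/across",(X-tcp)@u,(X-tcp)@np.array([u[1],-u[0],0]),X[2]-tcp[2])
for z in(.165,.168,.172):print(ray("top",394.4,228.5,z),ray("scene",203.2,160,z))
# dispenser +y bracket top: visible centre in each view
```

```text
tip [ 0.49789527 -0.14997078  0.16233521] minus tcp along/across 0.08215368225729892 -0.003159764568397569 -0.00956478755429288
[ 0.49799499 -0.15093127  0.165     ] [ 0.49988549 -0.14604887  0.165     ]
[ 0.4975695  -0.15033537  0.168     ] [ 0.50241407 -0.14461321  0.168     ]
[ 0.49700218 -0.14954083  0.172     ] [ 0.50578552 -0.142699    0.172     ]
```

```bash
python3 -m pendant '[[-0.12,0.13,0.2,0,0,0.1,45],[-0.12,0.13,0.5,0,0,0.1,45],[-0.12,0.13,0.9,0,0,0.1,45],[-0.12,0.13,1.2,0,0,0.1,45],[-0.12,0.13,1.2,0,0,0.1,45]]'
python3 -m pendant '[[0,0,0.1,0,0,0,45],[0,0,0.2,0,0,0,45],[0,0,0.3,0,0,0,45],[0,0,0.3,0,0,0,45]]'
python3 - <<'E'
from plan import *
im=cap("scene","pics/s4.png")
print(manip.observe()["tcp_pos"],manip.observe()["force"])
r=lambda a:cv2.resize(a,(600,600),interpolation=cv2.INTER_CUBIC)
cv2.imwrite("pics/c5.png",r(im[115:215,130:230,::-1]))
E
```

```text
clock: 6.38
tcp_pos: [0.4867, -0.2363, 0.1198]
ee_rot: [-3.137, -0.002, 1.359]
force: [-0.7, 0.5, -2.5]
width: 0.613
gripper_force: 54.0
clock: 6.72
tcp_pos: [0.4881, -0.2376, 0.1114]
ee_rot: [-3.141, -0.0, 1.359]
force: [-0.9, -0.3, -2.8]
width: 0.612
gripper_force: 54.0
[ 0.48822291 -0.23762959  0.11174094] [-0.23213226 -0.22489423 -2.19173749]
```

View pics/c5.png

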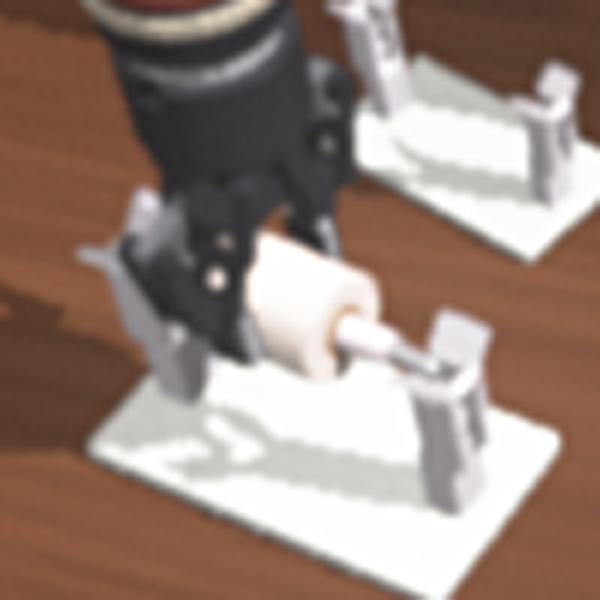

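The right-hand pin sits in the slot mouth (440,365 in the crop) and the roll is between the brackets. I lower it until contact.

```bash
python3 -m pendant '[[0,0,0.1,0,0,0,45],[0,0,0.2,0,0,0,45],[0,0,0.3,0,0,0,45],[0,0,0.3,0,0,0,45]]'
python3 -m pendant '[[0,0,0.05,0,0,0,45],[0,0,0.1,0,0,0,45],[0,0,0.1,0,0,0,45]]'
python3 -m pendant '[[0,0,0.05,0,0,0,45],[0,0,0.1,0,0,0,45],[0,0,0.1,0,0,0,45]]'
```

```text
clock: 7.1
tcp_pos: [0.4879, -0.2373, 0.0988]
ee_rot: [-3.141, -0.0, 1.359]
force: [-0.7, -0.3, -2.3]
width: 0.613
gripper_force: 54.1
clock: 7.35
tcp_pos: [0.4882, -0.2376, 0.0955]
ee_rot: [-3.141, -0.0, 1.359]
force: [-0.0, 0.8, -1.3]
width: 0.614
gripper_force: 54.1
clock: 7.6
tcp_pos: [0.4881, -0.2375, 0.0914]
ee_rot: [-3.141, -0.0, 1.359]
force: [-0.5, 0.4, -1.6]
width: 0.616
gripper_force: 54.1
```

```bash
python3 -m pendant '[[0,0,0.05,0,0,0,45],[0,0,0.1,0,0,0,45],[0,0,0.1,0,0,0,45]]'
python3 -m pendant '[[0,0,0.04,0,0,0,45],[0,0,0.07,0,0,0,45],[0,0,0.07,0,0,0,45]]'
```

```text
clock: 7.85
tcp_pos: [0.4885, -0.2378, 0.0881]
ee_rot: [3.141, 0.0, 1.359]
force: [0.6, 1.5, 0.5]
width: 0.612
gripper_force: 54.4
clock: 8.1
tcp_pos: [0.4886, -0.2379, 0.0857]
ee_rot: [3.141, 0.001, 1.359]
force: [-0.7, -0.2, 3.6]
width: 0.615
gripper_force: 54.8
```

Contact: the ramps carry the roll. Ease off slightly, release and rise.

```bash
python3 -m pendant '[[0,0,-0.04,0,0,0,45],[0,0,-0.04,0,0,0,56],[0,0,-0.04,0,0,0,60],[0,0,-0.04,0,0,0,70],[0,0,-0.04,0,0,0,85]]'
python3 -m pendant '[[0,0,0,0,0,0,85],[0,0,0,0,0,0,85],[0,0,0,0,0,0,85],[0,0,-0.2,0,0,0,85],[0,0,-0.5,0,0,0,85]]'
python3 -m pendant '[[0,0,-0.5,0,0,0,85],[0,0,-1,0,0,0,85],[0,0,-1.4,0,0,0,85],[0,0,-1.4,0,0,0,85]]'
python3 - <<'E'
from plan import *
im=cap("scene","pics/s5.png")
print(manip.observe()["tcp_pos"],manip.observe()["force"])
r=lambda a:cv2.resize(a,(600,600),interpolation=cv2.INTER_CUBIC)
cv2.imwrite("pics/c6.png",r(im[115:215,130:230,::-1]))
E
```

```text
clock: 8.52
tcp_pos: [0.4882, -0.2377, 0.0865]
ee_rot: [-3.141, 0.0, 1.358]
force: [-0.7, -0.1, 0.0]
width: 0.935
gripper_force: 0.0
clock: 8.93
tcp_pos: [0.4876, -0.2371, 0.1063]
ee_rot: [-3.14, -0.001, 1.359]
force: [-0.3, 0.3, -0.0]
width: 0.997
gripper_force: 0.0
clock: 9.27
tcp_pos: [0.4899, -0.239, 0.1678]
ee_rot: [3.136, 0.003, 1.359]
force: [-0.4, -0.3, 1.0]
width: 0.998
gripper_force: 0.0
[ 0.48942207 -0.23859193  0.16574247] [-0.84222777 -0.07684443 -0.19060715]
```

View pics/c6.png

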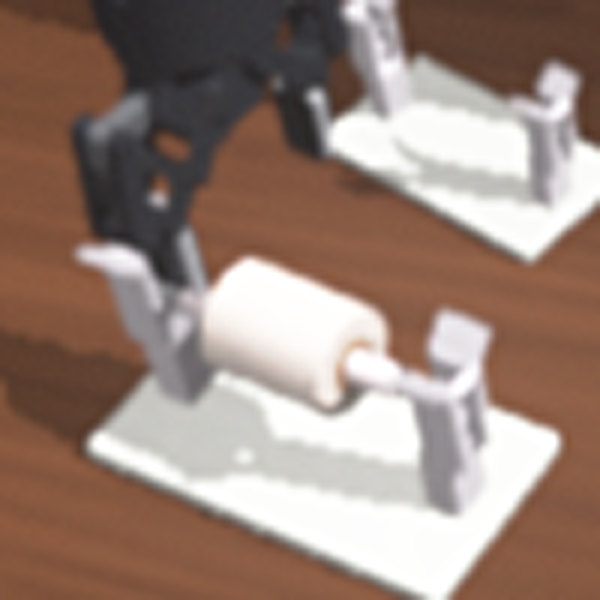

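The roll hangs level on both ramps, released. Now I close the fingers and press at the middle.

```bash
python3 -m pendant '[[0,0,0,0,0,0,0],[0,0,0,0,0,0,0],[0,0,0,0,0,0,0],[0,0,0,0,0,0,0],[0,0,0,0,0,0,0]]' 30
python3 -m pendant '[[0,0,0.1,0,0,0,0],[0,0,0.25,0,0,0,0],[0,0,0.4,0,0,0,0],[0,0,0.6,0,0,0,0],[0,0,0.7,0,0,0,0]]'
python3 -m pendant '[[0,0,0.08,0,0,0,0],[0,0,0.16,0,0,0,0],[0,0,0.24,0,0,0,0],[0,0,0.24,0,0,0,0]]'
python3 -m pendant '[[0,0,0.05,0,0,0,0],[0,0,0.1,0,0,0,0],[0,0,0.1,0,0,0,0]]'
```

```text
clock: 9.73
tcp_pos: [0.488, -0.2374, 0.162]
ee_rot: [-3.141, -0.0, 1.359]
force: [-0.1, 0.4, 0.4]
width: 0.293
gripper_force: 0.0
clock: 10.15
tcp_pos: [0.4878, -0.2372, 0.1329]
ee_rot: [-3.14, -0.001, 1.359]
force: [-0.3, 0.0, -0.4]
width: -0.001
gripper_force: 0.0
clock: 10.48
tcp_pos: [0.4885, -0.2378, 0.1251]
ee_rot: [3.141, 0.0, 1.359]
force: [0.7, -0.9, -0.4]
width: 0.001
gripper_force: 0.0
clock: 10.73
tcp_pos: [0.4887, -0.2381, 0.1217]
ee_rot: [3.14, 0.001, 1.359]
force: [0.0, 0.2, 1.7]
width: 0.001
gripper_force: 1.3
```

```bash
python3 -m pendant '[[0,0,0.05,0,0,0,0],[0,0,0.1,0,0,0,0],[0,0,0.1,0,0,0,0]]'
python3 -m pendant '[[0,0,0.05,0,0,0,0],[0,0,0.1,0,0,0,0],[0,0,0.1,0,0,0,0]]'
python3 -m pendant '[[0,0,0.04,0,0,0,0],[0,0,0.08,0,0,0,0],[0,0,0.08,0,0,0,0]]'
```

```text
clock: 10.98
tcp_pos: [0.4889, -0.2382, 0.118]
ee_rot: [3.14, 0.001, 1.359]
force: [0.5, -0.1, 4.2]
width: -0.0
gripper_force: 2.0
clock: 11.23
tcp_pos: [0.4881, -0.2375, 0.1126]
ee_rot: [-3.141, -0.0, 1.359]
force: [0.8, 0.6, -0.5]
width: -0.001
gripper_force: 0.0
clock: 11.48
tcp_pos: [0.4884, -0.2377, 0.11]
ee_rot: [3.141, 0.0, 1.359]
force: [0.9, 0.8, 3.9]
width: 0.001
gripper_force: 1.7
```

```bash
python3 -m pendant '[[0,0,0.04,0,0,0,0],[0,0,0.08,0,0,0,0],[0,0,0.08,0,0,0,0]]'
python3 -m pendant '[[0,0,0.04,0,0,0,0],[0,0,0.08,0,0,0,0],[0,0,0.08,0,0,0,0]]'
python3 -c "
from plan import *
im=cap('scene','pics/s6.png')
cv2.imwrite('pics/c7.png',cv2.resize(im[115:215,130:230,::-1],(600,600),interpolation=cv2.INTER_CUBIC))"
```

```text
clock: 11.73
tcp_pos: [0.4879, -0.2373, 0.1058]
ee_rot: [-3.141, -0.0, 1.359]
force: [-0.2, -0.0, 0.7]
width: 0.0
gripper_force: 0.0
clock: 11.98
tcp_pos: [0.4885, -0.2379, 0.1037]
ee_rot: [3.141, 0.001, 1.358]
force: [-0.3, 0.4, 3.0]
width: 0.002
gripper_force: 1.4
```

View pics/c7.png

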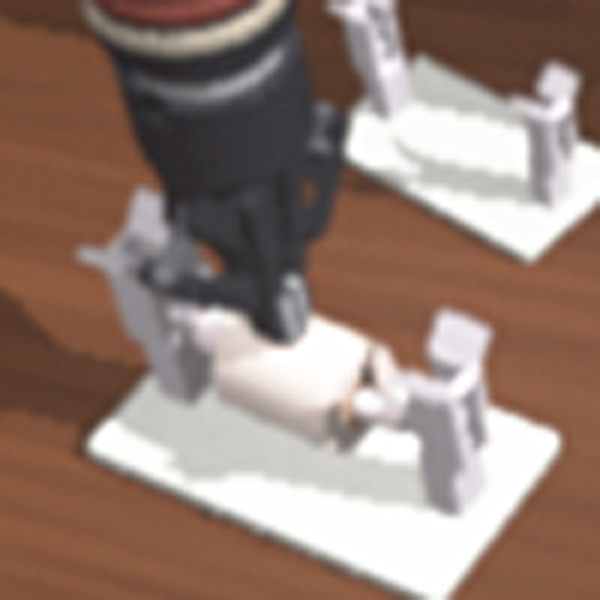

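The roll has dropped a lot and looks nearly seated. I press on until the force rises firmly, which would mean the cup bottoms.

```bash
python3 -m pendant '[[0,0,0.04,0,0,0,0],[0,0,0.08,0,0,0,0],[0,0,0.08,0,0,0,0]]'
python3 -m pendant '[[0,0,0.04,0,0,0,0],[0,0,0.08,0,0,0,0],[0,0,0.08,0,0,0,0]]'
```

```text
clock: 12.28
tcp_pos: [0.4898, -0.239, 0.103]
ee_rot: [3.137, 0.002, 1.359]
force: [-0.8, 0.9, 18.1]
width: -0.001
gripper_force: 8.3
clock: 12.53
tcp_pos: [0.4912, -0.2401, 0.1022]
ee_rot: [3.133, 0.004, 1.359]
force: [0.3, 1.8, 29.8]
width: 0.0
gripper_force: 14.6
```

Firm bottom at 30 N. Retract and check.

```bash
python3 -m pendant '[[0,0,-0.3,0,0,0,0],[0,0,-0.8,0,0,0,0],[0,0,-1.6,0,0,0,0],[0,0,-2.5,0,0,0,0],[0,0,-3.4,0,0,0,0]]'
python3 -m pendant '[[0.9,0,0,0,0,0,0],[1.8,0,0,0,0,0,0],[2.7,0,0,0,0,0,0],[3.6,0,0,0,0,0,0],[4.5,0,0,0,0,0,0]]'
python3 -m pendant '[[0.9,0,0,0,0,0,0],[1.5,0,0,0,0,0,0],[1.5,0,0,0,0,0,0],[1.5,0,0,0,0,0,0]]'
python3 - <<'E'
from plan import *
im=cap("scene","pics/s7.png");t=cap("top","pics/t7.png")
r=lambda a:cv2.resize(a,(400,400),interpolation=cv2.INTER_CUBIC)
o=np.hstack([r(im[125:225,130:230,::-1]),r(t[185:305,365:485,::-1])])
w=cv2.resize(im[:,:,::-1],(267,200));w2=cv2.resize(t[:,:,::-1],(267,200))
b=np.zeros((200,800,3),np.uint8);b[:,:267]=w;b[:,267:534]=w2
cv2.imwrite("pics/c8.png",np.vstack([o,b]))
m=np.array([.4886,-.2363]);u=np.array([.194,.981])
for z in(.06,.07):print(z,[proj("top",[*(m+k*u),z]).round(1) for k in(-.083,-.058,-.032,.032,.058,.083)],[proj("scene",[*(m+k*u),z]).round(1) for k in(-.058,-.032,.032,.058)])
E
```

```text
clock: 12.95
tcp_pos: [0.4877, -0.2371, 0.2337]
ee_rot: [-3.14, -0.001, 1.359]
force: [0.6, -0.4, -0.2]
width: -0.004
gripper_force: 0.0
clock: 13.37
tcp_pos: [0.5261, -0.06, 0.2328]
ee_rot: [-3.141, 0.0, 1.358]
force: [-0.3, -0.6, 0.5]
width: -0.001
gripper_force: 0.0
clock: 13.7
tcp_pos: [0.5387, -0.0017, 0.2326]
ee_rot: [-3.141, 0.0, 1.361]
force: [-0.2, -0.6, 0.2]
width: 0.001
gripper_force: 0.0
0.06 [array([460.9, 246.8]), array([449.7, 244.6]), array([438.1, 242.3]), array([409.6, 236.6]), array([398. , 234.3]), array([386.9, 232.1])] [array([162.7, 169.5]), array([170.2, 172.6]), array([189.2, 180.5]), array([197.1, 183.7])]
0.07 [array([462.4, 246.4]), array([451.1, 244.1]), array([439.3, 241.8]), array([410.6, 236. ]), array([398.9, 233.7]), array([387.7, 231.5])] [array([161.9, 167.1]), array([169.5, 170.3]), array([188.7, 178.1]), array([196.6, 181.4])]
```

View pics/c8.png

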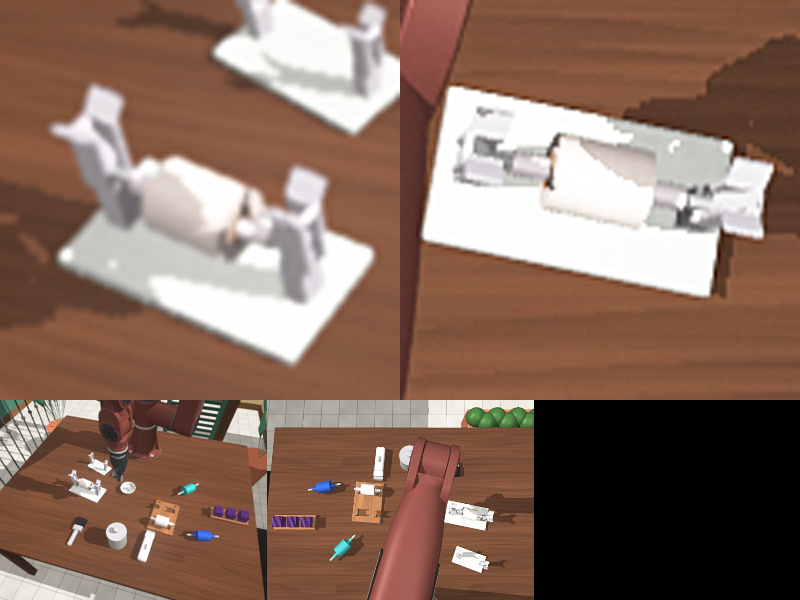

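The roll sits level in the cups, with both ends at the height predicted for a 60 mm axis. Its middle in the top view is at about column 425, as predicted. The bystanders in view and the short roll are in place.

```bash
python3 -c "
from bench import manip
print(manip.hand_in())"
```

```text
the job is handed in; nothing more can be done
None
```

The long roll is pressed down into the dispenser's cups, where the last pictures show it level at cup height, and the job was handed in at about 14 s; the short roll is still in its berth and the bystanders that could be seen had not moved.

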